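# Click the stove valve's feed wheel to its mark and prime it

### The arm

A 6-joint arm with a two-finger parallel gripper is mounted at the origin on the work surface. World frame = base frame: x ahead of the robot, y to its left, z up, the work surface at z = 0. Lengths are in mm, angles in degrees, forces in N, time in s.
With the tool pointing down it reaches from about 350 to 850 mm from the base axis. Payload 8.1 kg.
Tool frame: the origin (TCP) lies between the finger pads; the fingertips stand 22 mm ahead of it and the grasp point (between the pads) lies 3 mm ahead of it; z points along the fingers, y is the direction in which the jaws open and shut (so a half turn about z gives the same grasp; the last joint's range is limited). The gripper opens to 85 mm and grips with 20 to 120 N. Pads are 22 mm wide; open, the fingers measure 114 mm over their backs; the gripper's body (76 mm by 85 mm) begins 54 mm behind the grasp point. The pads swing forward as they close: fully open they stand 13 mm farther back than shut.
Start: joints at [65.695, 7.471, 85.268, -0, 87.261, -4.893], TCP at [199.392, 565.905, 253.292] pointing down, gripper open.
Joint ranges: [-169.43, 169.43], [-51.17, 129.36], [1.28, 143.12], [-76.62, 256.62], [0, 156.53], [-152.29, 152.29]. Speed limits (degrees/s): [136.94, 136.94, 159.86, 180, 180, 180].

### API

Orientations are given as [roll, pitch, yaw] about the fixed x, y, z axes, in that order (R = Rz(yaw) Ry(pitch) Rx(roll)).
In Python, from bench import r gives the robot as it stands.
- The arm moves only by the tool drive_tool, never from a script. Its argument "moves" is a list of rows, each a list of 2 entries, a list of its own where there are three numbers: the shift along the world's x, y, z in mm, then the turn about the world's z in degrees. A call has exactly 8 rows; each row is the pose to reach, as a shift and turn from the pose commanded when the call began; what a row does not reach only later rows make up. A row lasts 1/12 s, in which the tool goes at most 41.7 mm and 7.16 degrees, less where a joint would pass 70% of its speed; a pose out of reach is approached as far as the arm can. A call with a gripper value outside its range is refused whole. "fingers" is the finger opening in mm, from 0 to 85.4, set as the call begins (left out, the last holds). The fingers move at their own pace and stop on an object; "squeeze" is the grip in N (left out, the last holds). Time passes only in rows, so rows that repeat a pose let the fingers close, or fill a call up. It gives the time, the measured TCP pose, the force and the opening at its end, in the units of the state.
- r.sense(): the state, without advancing time (a new reading comes with each control period).
- r.snapshot(name): name is "scene" or "top" or "wrist"; returns a dict with "pixels" (480x640x3 uint8, red, green, blue), "camera_matrix" (3x3 intrinsics, pixels), "xyz" and "orientation" of the camera in the world. Camera axes: x right, y down, z forward; pixel columns grow to the right and rows downward; lengths in mm; the calibration is good to about 2 mm. A picture is of the moment at which its call begins. There is no depth.
- r.hand_in(): hands the job in, once; it reports no verdict.
The state is a dict: "time": time; "joint_pos": joint angles; "qd": joint speeds; "joint_efforts": joint torques, N m; "tool_pos": TCP position; "tcp_rot": TCP orientation; "ft_force": force on the tool from outside, world axes, zero at the start; "wrist_torque": the same for the moment, N m; "finger_gap": finger opening in mm.
Only numpy, scipy, OpenCV 4.12 (cv2) and the standard library are available. Lean on these libraries where they do the work, as an engineer would, in place of code of your own. Each camera call takes 0.05 s, during which the arm holds its last target.

### The job

The oil valve of a stove under repair is bolted to the bench. With a fingertip, flick the edge of its black toothed wheel round, click by click, anticlockwise as seen from above, until the red tooth has clicked in pointing at the yellow stud, and do not run past the stud. Then press the green button fully in and let it come back, leaving the loose things about where they are.

Things in the scene. Friction and masses are not known exactly. Their poses are not given: they have to be found in the camera images.
- valve: grey metal valve box bolted to the bench, 150 mm along its x, 230 mm along its y; origin at the centre of its underside, z up. Its flat top, 75 mm above the bench, carries the black wheel (+y half), the green button (-y half), four low studs round the wheel's far side and a loose brass cap. Two brass pipe stubs stick 22 mm out of its +x side.
- wheel_center (a point): fixed point of the valve, with the valve's axes, on the wheel's upright axis at half the teeth's height: (-35, 45, 90) mm in the valve's frame. The wheel is a flat black star: hub 68 mm across, 8 radial teeth reaching to 50 mm from the axis, 81 to 99 mm above the bench (6 mm of air under them); a dome in the middle rises to 103 mm. The wheel overhangs the box's -x side by 10 mm.
- wheel (a joint): turn of the wheel, rad, growing anticlockwise seen from above; 0 (its start) with the red tooth 135 degrees clockwise of the valve's +x. It rests only in clicks 0.785 rad apart (0, 0.785, 1.571, ...). About 2 to 4 N at a tooth takes it over the hump half way between clicks; it then springs on into the next click and no further. Stops: 0.3 rad below 0, and 6.4 clicks above 0.
- red_tip (a point): outer end of the one red tooth, 50 mm from the wheel's axis at half the tooth's height; turns with the wheel. All 8 teeth are alike but for the colour: straight, 9 mm wide, 18 mm tall, 16 mm out of the hub, 45 degrees apart, so that at rest one always points along the valve's +x. The gap between two is 29 mm at the tips, 17 mm at the hub.
- yellow_stud: flat round yellow stud fixed on the box's top, 16 mm across and 4 mm high, 60 mm from the wheel's axis, so just outside the tooth tips and below them; origin under its centre. It stands at -45, 0, 45 or 90 degrees (anticlockwise from the valve's +x, about the wheel's axis), so 2, 3, 4 or 5 clicks from the start; like studs of dark steel stand at the other three places.
- primer_top (a point): centre of the top of the green push button, 32 mm across, at (-30, -75, 97) mm in the valve's frame when not pressed (22 mm over the box's top; the dark collar round it is 48 mm across and 12 mm high). Pressed straight down.
- primer (a joint): travel of the green button in m: 0 out, 0.006 fully in; springs back. Fully in takes 5 N.
- cap: loose brass cap, 30 mm across and 22 mm high, standing on the box's top, on the far side, behind the button (bystander); origin at the centre of its underside.
- burner_ring: loose dark steel ring, 64 mm across, 14 mm high, on the bench beside the valve's +y end (bystander); origin under its centre.
- screwdriver: screwdriver lying on the bench beside the valve's -y end (bystander); origin under its middle.
- wrench: wrench lying on the bench to the right (bystander).
- hammer: hammer lying to the left (bystander).
- oil_bottle: green closed bottle, 60 mm across, 170 mm high, standing to the right (bystander); origin under its centre.
- tin_mug: steel mug, 76 mm across, 80 mm high, standing behind the valve (bystander); origin under its centre.
- screw_jar: glass jar with red lid, 68 mm across, 85 mm high, standing behind the valve (bystander); origin under its centre.

How it is judged:
By the outcome, as a careful person would: the job done as asked, in the order asked, and still so for the second after the job is handed in, with the robot touching nothing.
It also fails if it takes over 64 s, if anything falls off the work surface, if the arm or the gripper's body presses on something with over 40 N, if the wrist force passes 120 N, or if a joint passes its speed limit or range.

## Working session

There is one attempt and no reset: what is moved stays moved. The work goes in short steps, Python scripts to look and compute and a tool call to move; the robot and the scene stay as the last step left them, time stands still between calls to the robot, and variables do not carry over. Pictures are saved under pics/ and viewed, and the job is handed in when it is done.

Besides the shell and the picture viewer there is one more tool, called by a JSON object that holds its "method" and its "body", one argument or row to a line. drive_tool: Moves the arm, as the interface text tells. Its arguments: {"type":"object","properties":{"moves":{"type":"array","items":{"type":"array"}},"fingers":{"type":"number"},"squeeze":{"type":"number"}},"required":["moves"]}

```bash
ls; mkdir -p pics
python3 - <<'E'
from bench import r
import cv2
print(r.sense())
for n in ["scene","top","wrist"]:
    s=r.snapshot(n); cv2.imwrite(f"pics/{n}0.png",s["pixels"][:,:,::-1]); print(n,s["camera_matrix"],s["xyz"],s["orientation"])
E
```

```text
pics
{'time': 0.0, 'joint_pos': array([ 6.56954544e+01,  7.51454978e+00,  8.53267042e+01,  1.76772499e-04,
        8.72627199e+01, -4.89357974e+00]), 'qd': array([ 0.00220436,  0.05230325, -0.03093702,  0.02992951,  0.04008874,
        0.07590404]), 'joint_efforts': array([ 3.76966535e-03, -5.69405401e+01, -5.00561321e+01,  1.18835578e-04,
        1.46433769e-02, -1.99956480e-05]), 'tool_pos': array([199.18347519, 565.4484098 , 252.27490354]), 'tcp_rot': array([-1.79896420e+02, -9.04542459e-03,  1.60589017e+02]), 'ft_force': array([ 0.19873402, -0.71990906, -0.03382606]), 'wrist_torque': array([-0.03229638, -0.01107538,  0.03232367]), 'finger_gap': 85.66910471201905}
scene [[494.02817048   0.         326.02046019]
 [  0.         494.02817048 239.13534137]
 [  0.           0.           1.        ]] [1043.27691094 -483.85994044 1030.25562083] [-146.26293432   -0.37496887   40.41026167]
top [[574.84763701   0.         322.55174895]
 [  0.         574.84763701 236.43212239]
 [  0.           0.           1.        ]] [ 484.17873043   28.79754245 1376.07334253] [-173.54042407    0.72879837  -91.73069112]
wrist [[398.97772578   0.         322.27566881]
 [  0.         398.97772578 232.60450409]
 [  0.           0.           1.        ]] [130.52009067 589.43775357 371.66553054] [1.63025622e+02 1.18100814e-01 7.05635193e+01]
```

View pics/scene0.png

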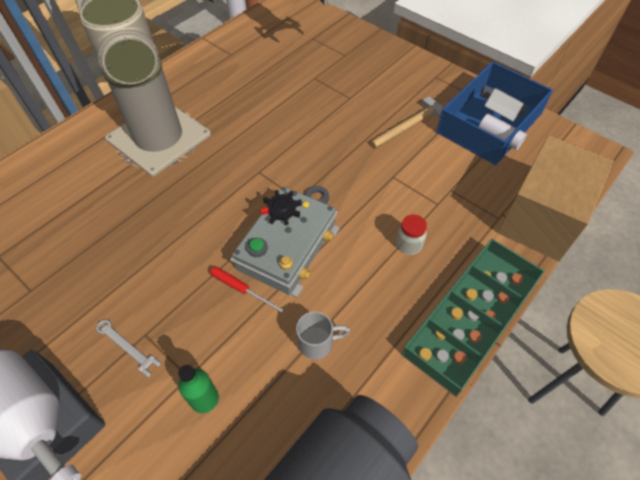

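View pics/top0.png

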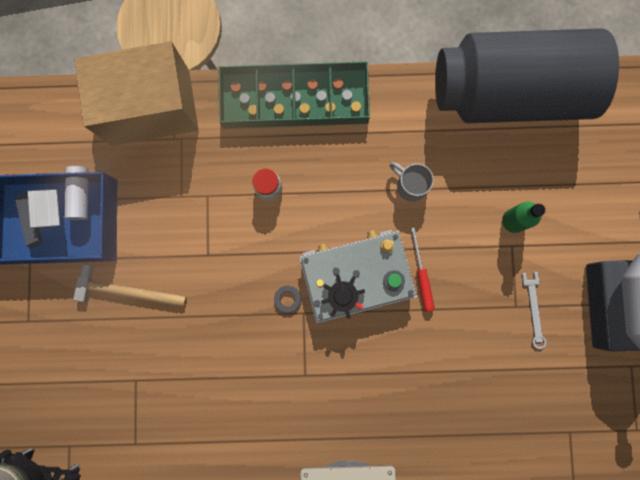

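Run:
```python
import cv2
a=cv2.imread("pics/top0.png")[220:335,260:440]; cv2.imwrite("pics/topc.png",cv2.resize(a,(720,460),interpolation=cv2.INTER_CUBIC))
a=cv2.imread("pics/scene0.png")[170:310,210:360]; cv2.imwrite("pics/scenec.png",cv2.resize(a,(600,560),interpolation=cv2.INTER_CUBIC))
```

```text
(no output)
```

View pics/topc.png

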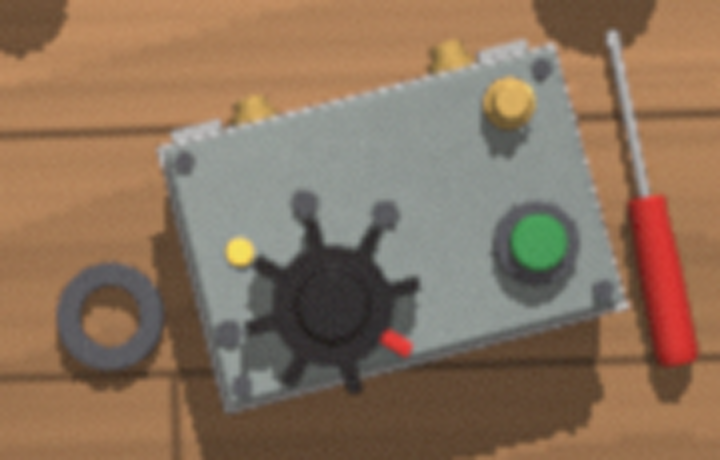

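View pics/scenec.png

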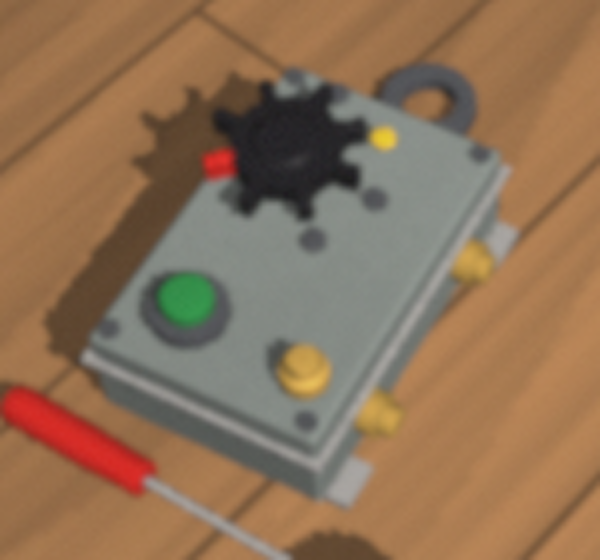

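View pics/wrist0.png

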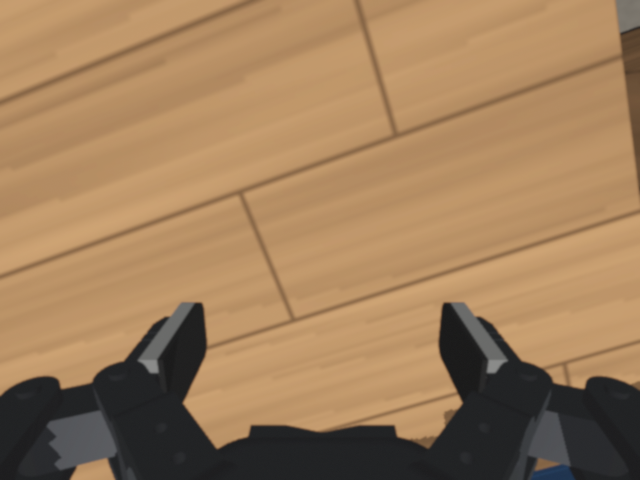

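```bash
cat > h.py <<'E'
import numpy as np
from scipy.spatial.transform import Rotation as R
from scipy.optimize import least_squares
K={'top':(574.84763701,322.55174895,236.43212239),'scene':(494.02817048,326.02046019,239.13534137)}
P={'top':([484.17873043,28.79754245,1376.07334253],[-173.54042407,.72879837,-91.73069112]),'scene':([1043.27691094,-483.85994044,1030.25562083],[-146.26293432,-.37496887,40.41026167])}
def proj(c,X,k=None,p=None):
    f,cx,cy=k or K[c]; t,o=p or P[c]
    q=R.from_euler('xyz',o,degrees=True).inv().apply(np.atleast_2d(X)-t)
    return np.c_[f*q[:,0]/q[:,2]+cx,f*q[:,1]/q[:,2]+cy]
def tri(obs,x0=(450,0,80)):
    s=least_squares(lambda X:np.concatenate([(proj(c,X)[0]-uv) for c,uv in obs]),x0); return s.x,s.fun
def v2w(v,p):
    a=np.radians(v[2]); p=np.atleast_2d(p); c,s=np.cos(a),np.sin(a)
    return np.c_[v[0]+c*p[:,0]-s*p[:,1],v[1]+s*p[:,0]+c*p[:,1],p[:,2]]
E
python3 - <<'E'
from h import *
m={'yel':(7.4,87.4,79),'s0':(25,45,79),'s-45':(7.4,2.6,79),'s90':(-35,105,79),'but':(-30,-75,97)}
T={'yel':(240,251),'s0':(303,205),'s-45':(385,213),'s90':(228,334),'but':(539,242)}
S={'yel':(384,138),'s0':(375,199),'s-45':(313,240),'but':(187,298)}
t={k:np.array(v)/4+(259.6,219.6) for k,v in T.items()}; s={k:np.array(v)/4+(209.6,169.6) for k,v in S.items()}
for k in S: print(k,*tri([('top',t[k]),('scene',s[k])]))
def f(v,cs=('top','scene')):
    o=[]
    for c,d in (('top',t),('scene',s)):
        if c in cs:
            for k in d: o.append(proj(c,v2w(v,m[k]))[0]-d[k])
    return np.concatenate(o)
for cs in (('top',),('scene',),('top','scene')):
    q=least_squares(lambda v:f(v,cs),(450,0,15)); print(q.x,q.fun.round(1))
print(v2w(q.x,[(-35,45,90),(-30,-75,97)]))
E
```

```text
yel [528.61306907  51.48255083  73.88940339] [-0.34566444 -0.30758327 -0.49764678  0.05264647]
s0 [553.6814131   15.09448106  71.01405025] [-0.37189932 -0.32837001 -0.52179385  0.05454462]
s-45 [547.25613827 -31.49605287  72.86522297] [-0.19916655 -0.17021831 -0.27190161  0.02699161]
but [ 528.06874312 -115.51353105   88.66090915] [-0.41773205 -0.3340047  -0.54303803  0.0481175 ]
[539.41862242 -35.69175757  13.02477837] [-0.2  0.4  0.2 -0.5 -0.1  0.2  0.  -0.   0.  -0. ]
[544.86718878 -37.7892284   13.3726288 ] [-0.3  0.1  0.   0.1  0.3  0.  -0.1 -0.2]
[541.43654235 -36.18721256  13.36105002] [ 0.  -0.3  0.4 -1.3  0.1 -0.7  0.4 -0.7  0.2 -1.2 -0.9 -1.  -0.6 -1.1
 -0.3 -1.2 -0.7 -1.4]
[[ 4.96984986e+02 -4.93248013e-01  9.00000000e+01]
 [ 5.29580038e+02 -1.16089799e+02  9.70000000e+01]]
```

{"method": "drive_tool", "body": {
  "moves": [
    [[15,-35,0],4],
    [[30,-75,0],8],
    [[43,-115,0],12],
    [[55,-153,0],16],
    [[68,-191,0],20],
    [[81,-229,0],24],
    [[94,-267,0],28],
    [[107,-305,0],32]
  ],
  "fingers": 0
}}

```text
time: 0.82
tool_pos: [306.3, 259.1, 253.0]
tcp_rot: [-180.0, 0.0, -167.2]
ft_force: [1.9, -0.2, 0.4]
finger_gap: 0.2
```

{"method": "drive_tool", "body": {
  "moves": [
    [[12,-38,0],0.7],
    [[25,-76,0],0.7],
    [[37,-114,0],0.7],
    [[50,-152,0],0.7],
    [[62,-190,0],0.7],
    [[75,-228,0],0.7],
    [[87,-264,0],0.7],
    [[93,-284,0],0.7]
  ]
}}

```text
time: 1.48
tool_pos: [399.8, -26.6, 253.2]
tcp_rot: [-179.9, 0.0, -166.8]
ft_force: [-0.1, 0.7, -0.0]
finger_gap: 0.1
```

```bash
cat > snap.py <<'E'
import sys,cv2,numpy as np
from bench import r
s=r.snapshot('wrist'); cv2.imwrite(f"pics/{sys.argv[1]}.png",s["pixels"][:,:,::-1])
np.savez(f"{sys.argv[1]}.npz",**{k:s[k] for k in('camera_matrix','xyz','orientation')})
q=r.sense(); print(s['xyz'],s['orientation'],q['time'],q['tool_pos'],q['tcp_rot'],q['ft_force'],q['finger_gap'])
E
python3 snap.py w1
```

```text
[328.70079821 -44.37191614 372.52360283] [1.63022728e+02 9.06570846e-02 1.03128494e+02] 1.5333 [400.24250249 -28.23893513 253.11205502] [-1.79859464e+02 -1.62932460e-02 -1.66911221e+02] [-0.82918115 -1.45937094 -0.84570865] 0.042004577560366005
```

View pics/w1.png

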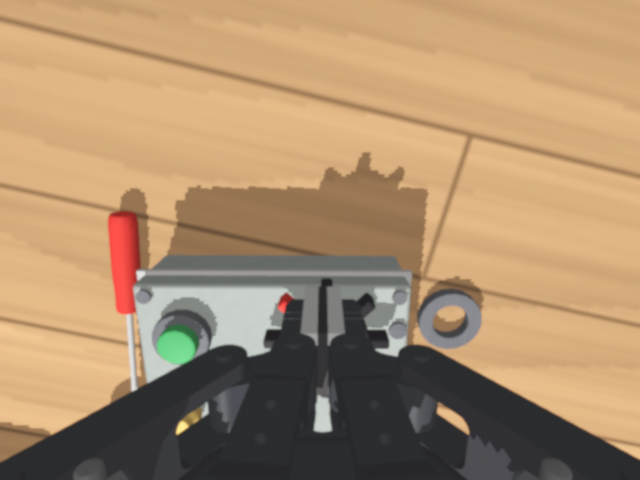

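{"method": "drive_tool", "body": {
  "moves": [
    [[18,19,0],0.3],
    [[37,38,0],0.3],
    [[56,58,0],0.3],
    [[74,78,0],0.3],
    [[74,78,0],0.3],
    [[74,78,0],0.3],
    [[74,78,0],0.3],
    [[74,78,0],0.3]
  ]
}}

```text
time: 2.2
tool_pos: [472.9, 54.5, 253.2]
tcp_rot: [-180.0, -0.0, -166.4]
ft_force: [-0.9, -0.0, 0.6]
finger_gap: 0.3
```

```bash
python3 snap.py w2
```

```text
[402.01741807  36.05257927 372.52420876] [1.63055660e+02 2.98977205e-02 1.03544105e+02] 2.25 [472.96838576  54.36245523 253.37121271] [-1.79988404e+02  2.63788642e-03 -1.66449143e+02] [ 0.22512482  0.17220235 -0.45566109] -0.39478305304593253
```

View pics/w2.png

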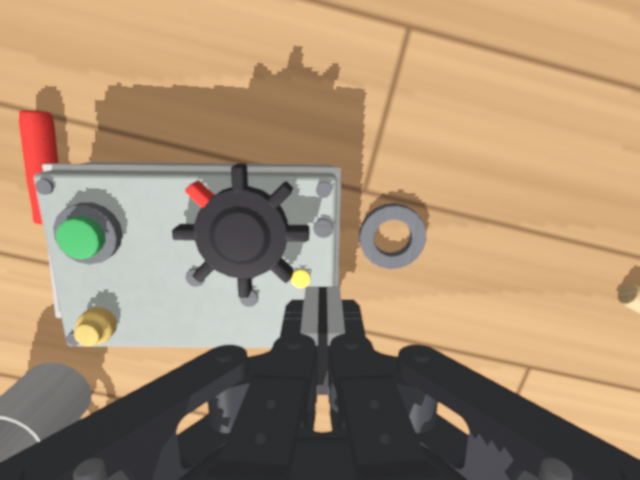

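Run:
```python
import cv2
a=cv2.imread("pics/w2.png")[150:350,30:350]; cv2.imwrite("pics/w2c.png",cv2.resize(a,(800,500),interpolation=cv2.INTER_CUBIC))
from h import *
d=np.load('w2.npz');k=d['camera_matrix'];k=(k[0,0],k[0,2],k[1,2]);p=(d['xyz'],d['orientation'])
m=[(7.4,87.4,79),(25,45,79),(-35,105,79),(-30,-75,97)]
o=np.array([(301,279),(249,297),(323.5,227),(79,239)])
q=least_squares(lambda v:(proj('w',v2w(v,m),k,p)-o).ravel(),(540,-36,13)); print(q.x,q.fun.round(1))
v=q.x
print(v2w(v,[(-35,45,90),(-30,-75,97)]))
print(proj('w',v2w(v,[(-35,45,103),(-85,45,99),(-35,95,99),(-75,-115,75),(-75,115,75)]),k,p))
```

```text
[542.34057591 -36.81635637  13.0603372 ] [ 0.9 -0.7  0.7  0.9  1.   0.4 -2.4 -0.1]
[[ 498.07696779   -0.88958367   90.        ]
 [ 530.06487358 -116.65561446   97.        ]]
[[239.99351698 236.13220339]
 [237.36332641 164.35462245]
 [310.75728754 235.03330221]
 [ 29.89688344 171.90371933]
 [338.45799177 174.53120183]]
```

View pics/w2c.png

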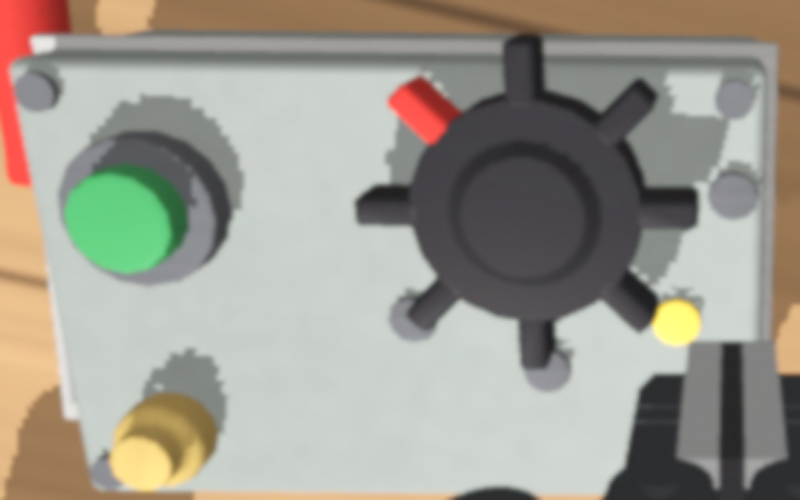

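{"method": "drive_tool", "body": {
  "moves": [
    [[-27,-16,0],-0.3],
    [[-53,-33,0],-0.3],
    [[-53,-33,-35],-0.3],
    [[-53,-33,-70],-0.3],
    [[-53,-33,-105],-0.3],
    [[-53,-33,-130],-0.3],
    [[-53,-33,-146],-0.3],
    [[-53,-33,-146],-0.3]
  ]
}}

```text
time: 2.92
tool_pos: [417.1, 21.5, 103.5]
tcp_rot: [179.9, -0.3, -166.8]
ft_force: [-1.6, 0.2, -0.2]
finger_gap: -0.3
```

```bash
python3 snap.py w3
```

```text
[346.83606048   3.49234736 223.24615608] [ 1.63379549e+02 -8.17629477e-02  1.03198874e+02] 2.9667 [418.52099194  21.5355819  105.79540647] [ 179.94114075   -0.20377815 -166.76561867] [0.35454443 0.48014826 0.13575023] 0.0011940507473525946
```

View pics/w3.png

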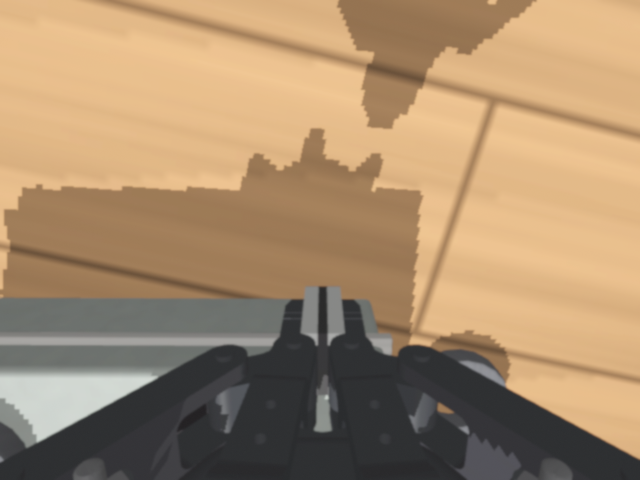

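{"method": "drive_tool", "body": {
  "moves": [
    [[8,2,0],0],
    [[15.6,3.7,0],0],
    [[15.6,3.7,0],0],
    [[18,-6,0],0],
    [[20,-16,0],0],
    [[22.5,-26,0],0],
    [[25,-35,0],0],
    [[25,-35,0],0]
  ]
}}

```text
time: 3.63
tool_pos: [445.9, -15.1, 107.7]
tcp_rot: [-180.0, 0.0, -166.8]
ft_force: [1.0, -3.4, 1.7]
finger_gap: 0.1
```

{"method": "drive_tool", "body": {
  "moves": [
    [[1,-5,0],0],
    [[2,-10,0],0],
    [[3.5,-15,0],0],
    [[4.5,-20,0],0],
    [[6,-25,0],0],
    [[8,-34,0],0],
    [[9,-39,0],0],
    [[9,-39,0],0]
  ]
}}

```text
time: 4.3
tool_pos: [454.7, -53.3, 107.4]
tcp_rot: [-180.0, 0.0, -166.8]
ft_force: [0.3, 0.7, 0.7]
finger_gap: -0.3
```

{"method": "drive_tool", "body": {
  "moves": [
    [[-5,-1,0],0],
    [[-10,-2,0],0],
    [[-16,-4,0],0],
    [[-16,-4,0],0],
    [[-16,-4,0],0],
    [[-16,-4,0],0],
    [[-16,-4,0],0],
    [[-16,-4,0],0]
  ]
}}

```text
time: 4.97
tool_pos: [438.6, -56.0, 107.4]
tcp_rot: [-180.0, 0.0, -166.7]
ft_force: [-0.4, -0.3, -0.7]
finger_gap: 0.2
```

```bash
cat > ts.py <<'E'
import sys,cv2
from bench import r
n=sys.argv[1]
a=r.snapshot('top')["pixels"][220:335,260:440,::-1]; b=r.snapshot('scene')["pixels"][170:290,220:350,::-1]
import numpy as np
a=cv2.resize(a,(540,345),interpolation=cv2.INTER_CUBIC); b=cv2.resize(b,(260,240),interpolation=cv2.INTER_CUBIC)
b=cv2.copyMakeBorder(b,0,105,0,0,cv2.BORDER_CONSTANT)
cv2.imwrite(f"pics/{n}.png",np.hstack([a,b])); print(r.sense()['tool_pos'],r.sense()['time'])
E
python3 ts.py t1
```

```text
[438.51378716 -56.03414567 107.32025167] 5.0667
```

View pics/t1.png

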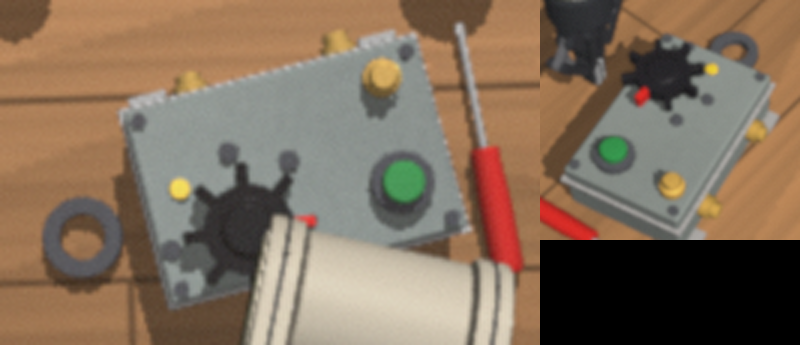

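{"method": "drive_tool", "body": {
  "moves": [
    [[-6,26,0],0],
    [[-12,52,0],0],
    [[-18,78,0],0],
    [[-18,78,0],0],
    [[-10,80,0],0],
    [[-2.4,82,0],0],
    [[-2.4,82,0],0],
    [[0,71,0],0]
  ]
}}

```text
time: 5.73
tool_pos: [438.5, 15.4, 107.2]
tcp_rot: [180.0, -0.0, -166.6]
ft_force: [0.7, 0.7, 0.3]
finger_gap: -0.0
```

{"method": "drive_tool", "body": {
  "moves": [
    [[2.5,-10,0],0],
    [[4.5,-20,0],0],
    [[6,-25,0],0],
    [[7,-30,0],0],
    [[8,-35,0],0],
    [[9.5,-40,0],0],
    [[11,-46,0],0],
    [[13,-56,0],0]
  ]
}}

```text
time: 6.4
tool_pos: [451.5, -41.6, 107.3]
tcp_rot: [-180.0, -0.0, -166.7]
ft_force: [0.0, -0.2, -0.4]
finger_gap: 0.1
```

{"method": "drive_tool", "body": {
  "moves": [
    [[1,-5,0],0],
    [[2.5,-11,0],0],
    [[2.5,-11,0],0],
    [[-5,-13,0],0],
    [[-13,-15,0],0],
    [[-13,-15,0],0],
    [[-13,-15,0],0],
    [[-13,-15,0],0]
  ]
}}

```text
time: 7.07
tool_pos: [438.4, -56.0, 107.5]
tcp_rot: [-180.0, 0.0, -166.7]
ft_force: [0.7, 0.3, -0.0]
finger_gap: -0.4
```

```bash
python3 ts.py t2
```

```text
[438.56876983 -55.97654892 107.47614691] 7.1667
```

View pics/t2.png

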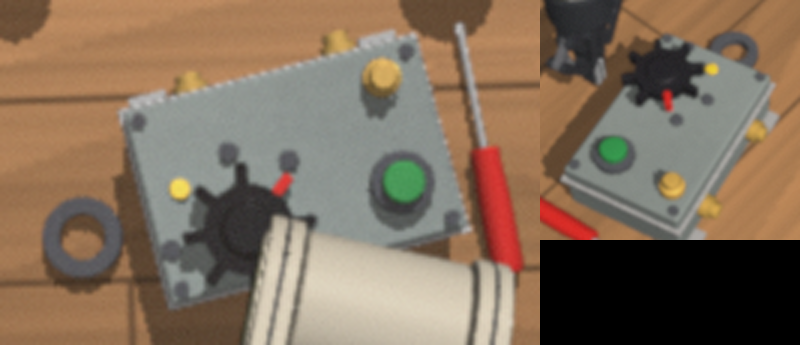

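Two clicks: the red tooth now points at the -45° stud (top crop 285,183). Two more to go.

{"method": "drive_tool", "body": {
  "moves": [
    [[-6,26,0],0],
    [[-12,52,0],0],
    [[-18,78,0],0],
    [[-18,78,0],0],
    [[-10,80,0],0],
    [[-2.4,82,0],0],
    [[-2.4,82,0],0],
    [[0,71,0],0]
  ]
}}

```text
time: 7.83
tool_pos: [438.5, 15.5, 107.2]
tcp_rot: [180.0, -0.0, -166.6]
ft_force: [0.3, -0.4, -0.4]
finger_gap: 0.0
```

{"method": "drive_tool", "body": {
  "moves": [
    [[2.5,-10,0],0],
    [[4.5,-20,0],0],
    [[6,-25,0],0],
    [[7,-30,0],0],
    [[8,-35,0],0],
    [[9.5,-40,0],0],
    [[11,-46,0],0],
    [[13,-56,0],0]
  ]
}}

```text
time: 8.5
tool_pos: [451.5, -41.6, 107.3]
tcp_rot: [-180.0, -0.0, -166.7]
ft_force: [-0.3, -0.5, 1.0]
finger_gap: -0.2
```

{"method": "drive_tool", "body": {
  "moves": [
    [[1,-5,0],0],
    [[2.5,-11,0],0],
    [[2.5,-11,0],0],
    [[-5,-13,0],0],
    [[-13,-15,0],0],
    [[-13,-15,0],0],
    [[-13,-15,0],0],
    [[-13,-15,0],0]
  ]
}}

```text
time: 9.17
tool_pos: [438.3, -56.0, 107.4]
tcp_rot: [-180.0, 0.0, -166.7]
ft_force: [-0.5, -0.1, 0.5]
finger_gap: -0.3
```

```bash
python3 ts.py t3
```

```text
[438.53768758 -55.95617821 107.44328328] 9.2667
```

View pics/t3.png

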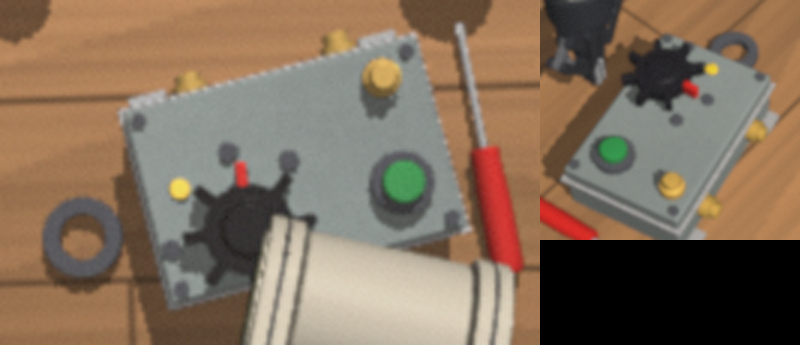

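Three clicks: the red tooth points along +x (top crop 241,175), one short of the yellow stud (180,188).

{"method": "drive_tool", "body": {
  "moves": [
    [[-6,26,0],0],
    [[-12,52,0],0],
    [[-18,78,0],0],
    [[-18,78,0],0],
    [[-10,80,0],0],
    [[-2.4,82,0],0],
    [[-2.4,82,0],0],
    [[0,71,0],0]
  ]
}}

```text
time: 9.93
tool_pos: [438.6, 15.5, 107.2]
tcp_rot: [180.0, -0.0, -166.6]
ft_force: [-0.2, 0.3, 0.4]
finger_gap: -0.2
```

{"method": "drive_tool", "body": {
  "moves": [
    [[2.5,-10,0],0],
    [[4.5,-20,0],0],
    [[6,-25,0],0],
    [[7,-30,0],0],
    [[8,-35,0],0],
    [[9.5,-40,0],0],
    [[11,-46,0],0],
    [[13,-56,0],0]
  ]
}}

```text
time: 10.6
tool_pos: [451.5, -41.6, 107.3]
tcp_rot: [-180.0, -0.0, -166.7]
ft_force: [-0.2, -0.9, -0.4]
finger_gap: -0.1
```

{"method": "drive_tool", "body": {
  "moves": [
    [[1,-5,0],0],
    [[2.5,-11,0],0],
    [[2.5,-11,0],0],
    [[-5,-13,0],0],
    [[-13,-15,0],0],
    [[-13,-15,0],0],
    [[-13,-15,0],0],
    [[-13,-15,0],0]
  ]
}}

```text
time: 11.27
tool_pos: [438.3, -55.9, 107.4]
tcp_rot: [-180.0, 0.0, -166.7]
ft_force: [0.8, 0.2, 0.0]
finger_gap: 0.1
```

```bash
python3 ts.py t4
```

```text
[438.56716176 -55.9530536  107.46540309] 11.3667
```

View pics/t4.png

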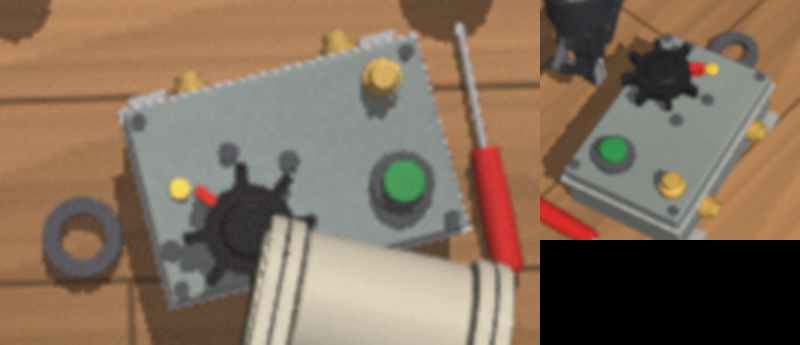

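{"method": "drive_tool", "body": {
  "moves": [
    [[0,0,30],0],
    [[0,0,55],0],
    [[23,-15,55],0],
    [[46,-30,55],0],
    [[69,-45,55],0],
    [[92,-60,55],0],
    [[92,-60,40],0],
    [[92,-60,25],0]
  ]
}}

```text
time: 12.03
tool_pos: [532.5, -117.2, 132.9]
tcp_rot: [-179.9, 0.1, -166.7]
ft_force: [-0.1, 0.1, -0.0]
finger_gap: 0.2
```

{"method": "drive_tool", "body": {
  "moves": [
    [[0,0,-5],0],
    [[0,0,-8],0],
    [[0,0,-11],0],
    [[0,0,-14],0],
    [[0,0,-16],0],
    [[0,0,-18],0],
    [[0,0,-18],0],
    [[0,0,-18],0]
  ]
}}

```text
time: 12.7
tool_pos: [530.8, -116.1, 115.0]
tcp_rot: [-180.0, 0.1, -166.7]
ft_force: [-1.1, 1.8, 3.4]
finger_gap: -0.1
```

```bash
python3 ts.py t5; python3 -c "
from bench import r; print(r.sense()['ft_force'])"
```

```text
[ 530.78684918 -116.06256239  114.92252343] 12.8
[-0.36229245  1.27628864  4.10643468]
```

View pics/t5.png

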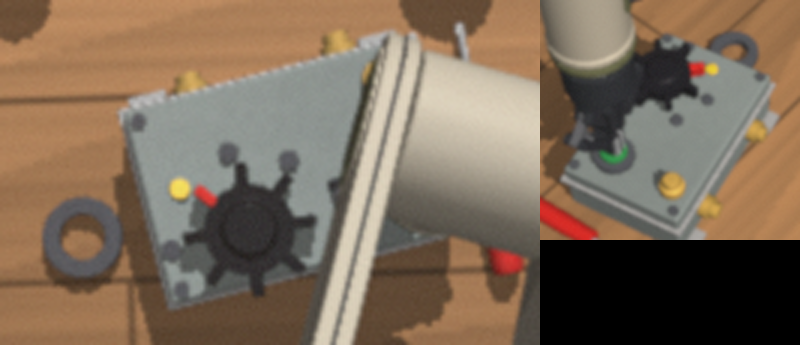

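{"method": "drive_tool", "body": {
  "moves": [
    [[0,0,-1],0],
    [[0,0,-1.5],0],
    [[0,0,-2],0],
    [[0,0,-2.5],0],
    [[0,0,-3],0],
    [[0,0,-3],0],
    [[0,0,-3],0],
    [[0,0,-3],0]
  ]
}}

```text
time: 13.47
tool_pos: [530.9, -116.1, 112.9]
tcp_rot: [-180.0, 0.1, -166.7]
ft_force: [-6.3, 3.4, 15.0]
finger_gap: 0.1
```

{"method": "drive_tool", "body": {
  "moves": [
    [[0,0,3],0],
    [[0,0,8],0],
    [[0,0,20],0],
    [[0,0,45],0],
    [[0,0,75],0],
    [[0,0,110],0],
    [[0,0,140],0],
    [[0,0,140],0]
  ]
}}

```text
time: 14.13
tool_pos: [533.2, -117.2, 259.6]
tcp_rot: [-179.7, 0.5, -166.7]
ft_force: [1.0, -0.5, 1.2]
finger_gap: 0.1
```

{"method": "drive_tool", "body": {
  "moves": [
    [[-25,25,0],0],
    [[-50,50,0],0],
    [[-75,75,0],0],
    [[-100,100,0],0],
    [[-100,130,0],0],
    [[-100,165,0],0],
    [[-100,200,0],0],
    [[-100,230,0],0]
  ]
}}

```text
time: 14.8
tool_pos: [429.8, 115.6, 251.7]
tcp_rot: [-180.0, 0.0, -166.7]
ft_force: [0.7, -0.4, 0.4]
finger_gap: -0.0
```

{"method": "drive_tool", "body": {
  "moves": [
    [[0,20,0],0],
    [[0,40,0],0],
    [[0,60,0],0],
    [[0,60,0],0],
    [[0,60,0],0],
    [[0,60,0],0],
    [[0,60,0],0],
    [[0,60,0],0]
  ]
}}

```text
time: 15.47
tool_pos: [430.5, 173.0, 251.3]
tcp_rot: [-180.0, -0.0, -166.8]
ft_force: [-0.3, 0.3, 0.4]
finger_gap: -0.2
```

```bash
python3 ts.py t6; python3 -c "
from bench import r; print(r.sense()['ft_force'])"
```

```text
[430.52848151 173.19332581 251.34476886] 15.5667
[0.64409492 0.11939081 0.23563089]
```

View pics/t6.png

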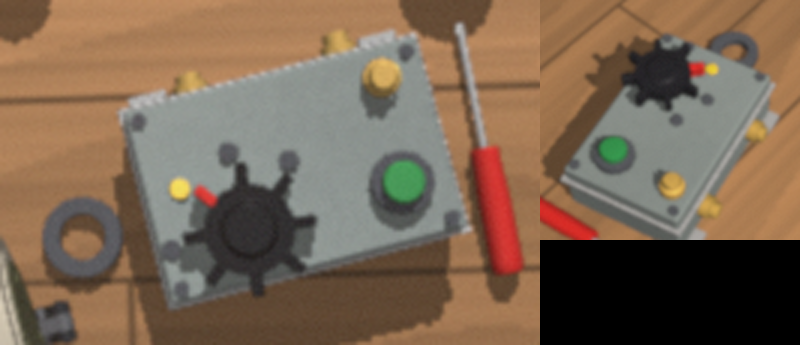

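Red tooth (top crop 205,195) points at the yellow stud (180,188), the button is back out, and the loose things have not moved.

```bash
python3 -c "
from bench import r; print(r.hand_in())"
```

```text
the job is handed in; nothing more can be done
None
```

The job is done and handed in at about 15.6 s of the 64 s allowed.

- **Wheel:** I found the yellow stud at 45°, which is four clicks from the start. I flicked the wheel four times with the closed fingertips and checked each click by camera. The last picture shows the red tooth clicked in and pointing at the stud, not past it.
- **Button:** I pressed the green button down to its stop. The fingertips reached 91 mm, which is the full 6 mm of travel, and the force rose to 15 N. A sideways force of about 7 N showed while it was at the stop. The button came back out when I lifted off.
- **Loose things:** In the final close views of the valve, the cap, ring and screwdriver look unmoved. I did not check the tools, bottle, mug and jar further away again, but the arm never went near them at their height.
- **Measurement check:** The first measurement from the two fixed cameras put points 5–8 mm too low, outside the 2 mm calibration. I used the given heights and fitted the valve's position with the wrist camera, which agreed with the two-camera fit to about 1 mm.

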